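Fish the small bearing out from under the rack with the reacher

ROBOT

A 7-joint arm with a two-finger parallel gripper is mounted at the origin on the work surface. World frame = base frame: x ahead of the robot, y to its left, z up, the work surface at z = 0. Lengths are in m, angles in degrees, forces in N, time in s.
With the tool pointing down it reaches from about 0.4 to 0.9 m from the base axis. Payload 5.6 kg.
Tool frame: the origin (TCP) lies midway between the tips of the shut fingers; the grasp point (between the pads) lies 19 mm behind it (robot.grasp_offset is the distance from the TCP to the grasp point, in m); z points along the fingers, y is the direction in which the jaws open and shut (so a half turn about z gives the same grasp; the last joint's range is limited). The gripper opens to 92 mm and grips with 3 to 60 N. Pads are 20 mm wide; open, the fingers measure 128 mm over their backs; the gripper's body (75 mm by 189 mm) begins 69 mm behind the grasp point.
Start: joints at [-75.115, 26.786, -0.665, 91.828, 0.344, 61.387, -3.226], TCP at [0.194, 0.62, 0.215] pointing down, gripper open.
Joint ranges: [-144.91, 144.91], [-17.63, 115.5], [-89.93, 88.59], [15.96, 139.68], [-74.01, 254.01], [8.47, 105.57], [-167.45, 167.45]. Speed limits (degrees/s): [147.25, 147.25, 180, 180, 180, 180, 180].

INTERFACE

Orientations are given as [roll, pitch, yaw] about the fixed x, y, z axes, in that order (R = Rz(yaw) Ry(pitch) Rx(roll)).
In Python, from cell import robot gives the robot as it stands.
- The arm moves only by the tool arm_command, never from a script. Its arguments are lists of equal length, an entry for each row: "linear": the shift along the tool's x, y, z in mm, a list of three; "angular": the turn, a rotation vector about the tool's x, y, z in degrees, a list of three; "gripper": the opening, from 0 (shut) to 1 (fully open). In form: {"linear": [[dx, dy, dz], ...], "angular": [[wx, wy, wz], ...], "gripper": [gripper, ...]}. A call has 1 to 20 rows; each row is the pose to reach, as a shift and turn from the pose measured when the call began, along the tool's axes at that moment; what a row does not reach only later rows make up. A row lasts 1/8 s, in which the tool goes at most 62.5 mm and 10.7 degrees, less where a joint would pass 70% of its speed; a pose out of reach is approached as far as the arm can. A call with a gripper value outside its range is refused whole. The fingers move at their own pace and stop on an object; "force" is the grip in N (left out, the last holds). Time passes only in rows, so rows that repeat a pose let the fingers close. It gives the time, the measured TCP pose, the force and the opening at its end, in the units of the state.
- robot.get_obs(): the state, without advancing time (a new reading comes with each control period).
- robot.get_image(name): name is "scene" or "top" or "wrist"; returns a dict with "pixels" (420x560x3 uint8, blue, green, red), "intrinsics" (3x3 intrinsics, pixels), "k1" (the pictures are not rectified: a ray, as slopes to the right and down, at radius r is drawn at 1 + k1 r^2 times it, then the intrinsics apply), "rvec" (rotation vector, rad) and "tvec" (3), from world to camera coordinates, as OpenCV has them. Camera axes: x right, y down, z forward; pixel columns grow to the right and rows downward; lengths in m; the calibration is good to about 2 mm. A picture is of the moment at which its call begins. There is no depth.
- robot.finish_job(): hands the job in, once; it reports no verdict.
The state is a dict: "clock": time; "joint_positions": joint angles; "qvel": joint speeds; "tau": joint torques, N m; "tool_pos": TCP position; "ee_rot": TCP orientation; "ft_force": force on the tool from outside, world axes, zero at the start; "torque": the same for the moment, N m; "finger_gap": opening from 0.0 (shut) to 1.0 (fully open).
Only numpy, scipy, OpenCV 4.12 (cv2) and the standard library are available. Lean on these libraries where they do the work, as an engineer would, in place of code of your own. Each camera call takes 0.05 s, during which the arm holds its last target.

TASK

A small ball bearing has rolled under the low rack beside a bigger one. Take the reacher by its grip and trigger, push its open jaws into the gap over the small bearing, squeeze the trigger only until the jaws hold the bearing firmly but gently (do not crush, ram or dent it), draw it gripped all the way out into the open in front of the rack, then let go of trigger and tool so that bearing and reacher lie on the table. Do not touch the bearing with the robot itself, do not ram the rack, and leave the bigger bearing and everything else where it is.

Things in the scene. Friction and masses are not known exactly. Their poses are not given: they have to be found in the camera images.
- reacher: Hand reacher on its flat foot (8 mm thick, y -22 to +30 mm), 205 mm long, 60 mm tall, 0.39 kg. Origin: underside, below the middle of the grip; x runs along the shaft to the jaws, y from trigger to fixed grip, z up. Ahead of x = 40 mm nothing is higher than 33 mm. Slide or carry it upright, just off the table: leaning on it adds friction that resists the squeeze and hides the jaws' force.
- trigger (a joint): Trigger travel to the fixed grip, 0 (free, jaws open) to 0.028 m. Spring: 6 N at 0, +0.15 N per mm. 2 to 5 mm of travel is enough to slide the tool. The moving jaw's tip closes as far as the trigger travels; the linkage is stiff: squeeze beyond the spring force goes to the bearing one for one. The jaws meet the small bearing at 13 to 24 mm. Over 30 N on the trigger is too hard.
- fixed_jaw: Straight aluminium jaw on the reacher's +y side, 60 mm long, z 4 to 22 mm, 7 mm thick, tip at x = 160 mm in the reacher's frame. Origin: on its inner face, at x = 150, z = 0 and y = 27 to 35 mm in that frame: the jaw is clamped at a different width setting each time and keeps it.
- moving_jaw: Hinged aluminium jaw on the -y side, worked by the trigger, z 4 to 22 mm. Origin: on its hinge, x = 98, y = -16, z = 0 mm in the reacher's frame. With the trigger free it splays outward: inner face at y = -27.5 mm at x = 150 mm; tip at x = 160 mm, y -31 (inside) to -39 mm (outside).
- bearing: The small steel ball bearing to be fetched: 40 mm diameter, 14 mm thick, about 90 g, lying flat on the table under the rack. Origin: centre of its underside; z up. More than 25 N from a jaw or against the rack dents it.
- big_bearing: The bigger bearing, 58 mm diameter, 17 mm thick, flat under the rack, about 115 mm to one side of the small one (either side). Origin: centre of its underside. Must stay.
- rack: Low white rack, fixed, 340 mm wide (y), 200 mm deep (x). Origin: on the table under the middle of its front edge; x points in under it, z up. Gap below: 50 mm high, between legs at |y| = 150 to 170 mm. Deck of bars, 76 mm tall, bearing trays on both ends to 125 mm, rear posts to 205 mm. The small bearing's centre lies about 64 to 76 mm in from the front edge.
- carton: Cardboard carton 120 x 90 x 70 mm, bystander. Origin: centre of its underside.
- tin: Aluminium can, 66 mm diameter, 85 mm tall, bystander. Origin: centre of its underside.
- tape: Roll of clear tape, 90 mm diameter, 45 mm tall, bystander. Origin: centre of its underside.
- spare_bearing: Large bearing, 62 mm diameter, 18 mm thick, lying in the open on the table, bystander. Origin: centre of its underside.
- driver: Screwdriver with black handle lying on the table, bystander.
- grip (a point): Point to hold the reacher: 37 mm above its origin, axes alike. Fingers from above, closing along y. Fixed black grip: outer face y = +33 mm, 50 mm long, z 8 to 60 mm over the table. Grey ribbed trigger: outer face y = -33 mm when free, 44 mm long, z 14 to 60 mm. As parallel fingers squeeze it, the body shifts to -y by half the trigger travel and the jaws meet midway between the fingers.
- nose (a point): Foot of the middle of the reacher's flat nose face between the jaws: x = 130, y = 7, z = 0 mm in the reacher's frame; the face spans y -2 to +16, z 0 to 30 mm. A 40 mm bearing touching the nose has its centre at x = 150 mm. Axes as the reacher's.
- stop_bar (a point): Middle of the foot of the front face of a low bar (14 mm high) that lies along the rack's y on the table in the gap, 102 mm in from the front edge. A bearing pushed back comes to rest against it. Axes as the rack's.
There are look-alikes about, which are no part of the job. What is shaped like the reacher but blue or purple is not meant.

How it is judged:
By the outcome, as a careful person would: the job done as asked, in the order asked, and still so for the second after the job is handed in, with the robot touching nothing.
It also fails if it takes over 61 s, if anything falls off the work surface, if the arm or the gripper's body presses on something with over 40 N, if the wrist force passes 120 N, or if a joint passes its speed limit or range.

## Working session

There is one attempt and no reset: what is moved stays moved. The work goes in short steps, Python scripts to look and compute and a tool call to move; the robot and the scene stay as the last step left them, time stands still between calls to the robot, and variables do not carry over. Pictures are saved under pics/ and viewed, and the job is handed in when it is done.

Besides the shell and the picture viewer there is one more tool, called after ">>>" as name(argument=value, ...), one argument or row to a line, values as JSON. arm_command: Moves the arm, as the interface text tells. Its arguments: {"type":"object","properties":{"linear":{"type":"array"},"angular":{"type":"array"},"gripper":{"type":"array"},"force":{"type":"number"}},"required":["linear","angular","gripper"]}

```bash
mkdir -p pics; cat > h.py <<'E'
import numpy as np, cv2
from cell import robot
def grab(name):
    im=robot.get_image(name); return im
def und(im,uv):
    K=np.array(im["intrinsics"]);k1=im["k1"]
    d=np.array([k1,0,0,0,0],float)
    return cv2.undistortPoints(np.array(uv,float).reshape(-1,1,2),K,d).reshape(-1,2)
def ray(im,uv):
    n=und(im,uv);R,_=cv2.Rodrigues(np.array(im["rvec"],float));t=np.array(im["tvec"],float).ravel()
    C=-R.T@t; D=np.c_[n,np.ones(len(n))]@R
    return C,D
def onz(im,uv,z):
    C,D=ray(im,uv); s=(z-C[2])/D[:,2]; return C+s[:,None]*D
def proj(im,P):
    p,_=cv2.projectPoints(np.array(P,float).reshape(-1,1,3),np.array(im["rvec"],float),np.array(im["tvec"],float),np.array(im["intrinsics"]),np.array([im["k1"],0,0,0,0],float))
    return p.reshape(-1,2)
import pickle
def save(im,n): cv2.imwrite(f"pics/{n}.png",im["pixels"]); pickle.dump(im,open(f"pics/{n}.pkl","wb"))
def load(n): return pickle.load(open(f"pics/{n}.pkl","rb"))
E
python3 - <<'E'
from h import *
for n in("scene","top","wrist"): save(grab(n),n+"0")
print(robot.get_obs())
for n in("scene","top","wrist"):
    im=load(n+"0");C,D=ray(im,[[280,210]]);print(n,C,D,im["k1"])
E
```

```text
{'clock': 0.15, 'joint_positions': array([-75.11446006,  26.8273581 ,  -0.66340726,  91.86726803,
         0.34376112,  61.38801502,  -3.22513186]), 'qvel': array([-0.01559659, -0.12886618,  0.02352105, -0.09379015,  0.00532306,
        0.173157  ,  0.07455195]), 'tau': array([-5.04723448e-05, -5.20947897e+01, -1.30357096e-02, -2.43976879e+01,
       -5.66986261e-02,  1.52735738e-02,  1.25638003e-04]), 'tool_pos': array([0.19376881, 0.61997695, 0.21383685]), 'ee_rot': array([-1.79919583e+02,  6.69151689e-03,  1.62646387e+02]), 'ft_force': array([-0.57932268, -0.66162725, -0.19578943]), 'torque': array([ 0.02485186, -0.03456536, -0.08950069]), 'finger_gap': 1.0016983705913836}
scene [1.31074529 0.20098882 1.246509  ] [[-0.55445583 -0.15574499 -0.81760636]] -0.0860895001152453
top [ 0.39952782 -0.0083441   1.32881313] [[ 0.10265991 -0.00767419 -0.99470211]] 0.01390235908744153
wrist [0.1168224  0.64490971 0.38394385] [[ 0.29419195 -0.08824035 -0.95186797]] -0.08626817742281132
```

View pics/scene0.png

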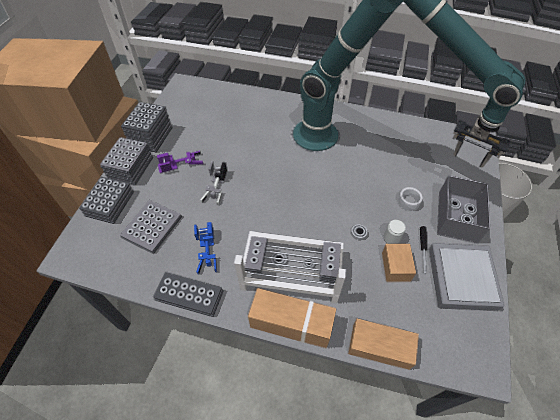

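View pics/top0.png

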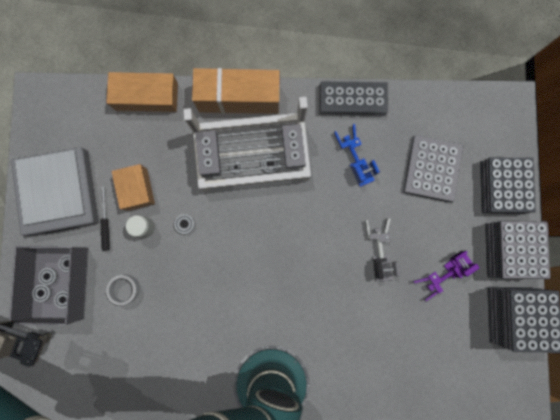

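View pics/wrist0.png

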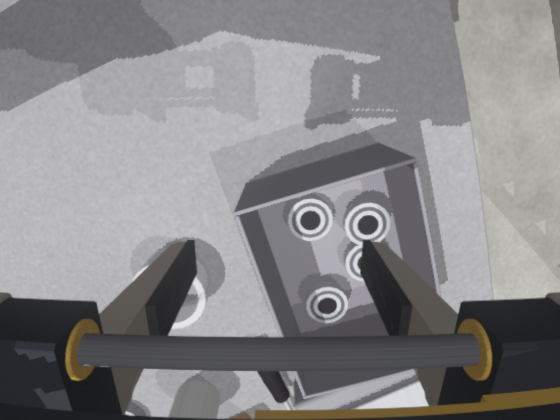

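```bash
python3 - <<'E'
from h import *
t=load("top0");p=t["pixels"]
a=cv2.resize(p[210:290,350:430],None,fx=5,fy=5,interpolation=cv2.INTER_CUBIC)
b=cv2.resize(p[95:215,180:320],None,fx=4,fy=4,interpolation=cv2.INTER_CUBIC)[:400,:]
c=cv2.resize(p[95:215,180:320],None,fx=5.6,fy=5,interpolation=cv2.INTER_CUBIC)
cv2.imwrite("pics/c1.png",a);cv2.imwrite("pics/c2.png",c)
s=load("scene0")["pixels"]
cv2.imwrite("pics/c3.png",cv2.resize(s[225:310,230:355],None,fx=6,fy=6,interpolation=cv2.INTER_CUBIC))
cv2.imwrite("pics/c4.png",cv2.resize(s[150:215,190:240],None,fx=8,fy=8,interpolation=cv2.INTER_CUBIC))
E
```

```text
(no output)
```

View pics/c1.png

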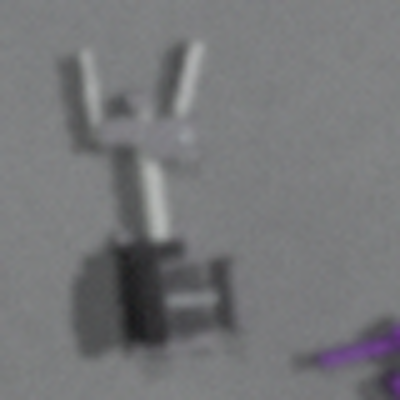

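View pics/c2.png

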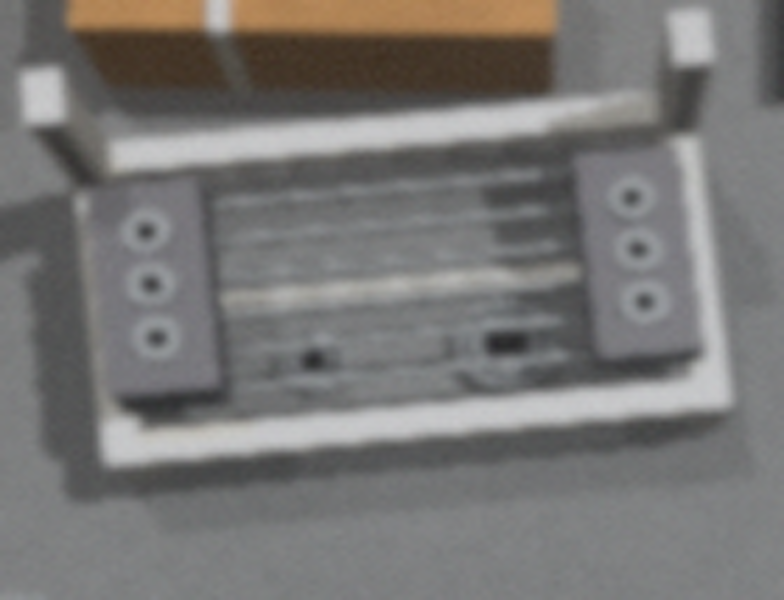

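View pics/c3.png

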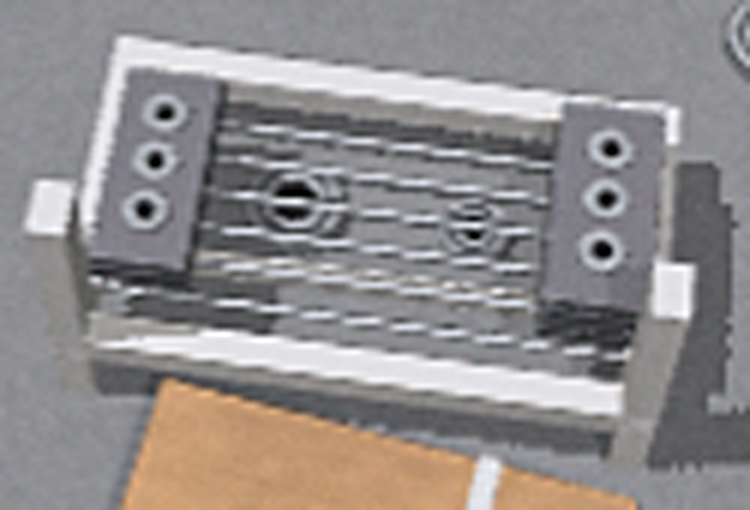

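View pics/c4.png

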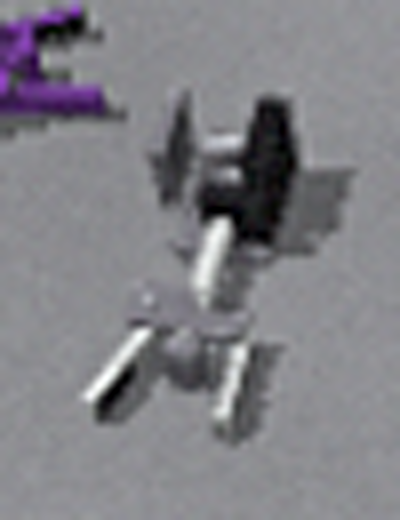

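```bash
python3 - <<'E'
from h import *
t=load("top0");s=load("scene0")
f=lambda x,y:(180+(x+.5)/5.6-.5,95+(y+.5)/5-.5)
g=lambda x,y:(230+(x+.5)/6-.5,225+(y+.5)/6-.5)
k=lambda x,y:(350+(x+.5)/5-.5,210+(y+.5)/5-.5)
for z in(.05,.076):
    P=onz(t,[f(103,465),f(732,405)],z);print("rackTop",z,P,np.linalg.norm(P[0]-P[1]))
P=onz(s,[g(122,37),g(682,105)],.076);print("rackScene",P,np.linalg.norm(P[0]-P[1]))
P=onz(s,[g(98,350),g(622,412)],.076);print("rackScene back",P,np.linalg.norm(P[0]-P[1]))
P=onz(t,[f(313,357),f(507,342)],.007);print("bearTop",P)
P=onz(s,[g(475,228),g(295,200)],.007);print("bearSc",P)
# reacher: jaw tips z22, grip top z60
print("jaws",onz(t,[k(84,50),k(197,43),k(95,122),k(180,110)],.022))
print("grip",onz(t,[k(127,245),k(135,345),k(158,340),k(150,245),k(218,258),k(235,330)],.06))
q=lambda x,y:(190+(x+.5)/8-.5,150+(y+.5)/8-.5)
print("jawsS",onz(s,[q(222,420),q(92,395),q(240,345),q(150,330)],.022))
E
```

```text
rackTop 0.05 [[ 0.59662084  0.23468338  0.05      ]
 [ 0.63986283 -0.11024181  0.05      ]] 0.3476251743711015
rackTop 0.076 [[ 0.59261367  0.22974231  0.076     ]
 [ 0.63497649 -0.1081701   0.076     ]] 0.3405574845782101
rackScene [[ 0.63507415 -0.10223002  0.076     ]
 [ 0.59095036  0.23329052  0.076     ]] 0.338409429036469
rackScene back [[ 0.83355972 -0.05115044  0.076     ]
 [ 0.79194153  0.23677699  0.076     ]] 0.2909197080902678
bearTop [[0.67495189 0.12577978 0.007     ]
 [0.68662416 0.01532994 0.007     ]]
bearSc [[0.66766806 0.12906894 0.007     ]
 [0.67850356 0.01849993 0.007     ]]
jaws [[ 0.50852898 -0.28920322  0.022     ]
 [ 0.51404972 -0.36004792  0.022     ]
 [ 0.4635864  -0.29583496  0.022     ]
 [ 0.47190869 -0.34898444  0.022     ]]
grip [[ 0.38798499 -0.30631538  0.06      ]
 [ 0.32850567 -0.31064452  0.06      ]
 [ 0.3316795  -0.32446975  0.06      ]
 [ 0.38819866 -0.32017839  0.06      ]
 [ 0.38105651 -0.36107241  0.06      ]
 [ 0.3383208  -0.37075138  0.06      ]]
jawsS [[ 0.51060018 -0.28437856  0.022     ]
 [ 0.51363425 -0.35338351  0.022     ]
 [ 0.46368926 -0.29266019  0.022     ]
 [ 0.46699175 -0.34064907  0.022     ]]
```

```bash
cat >> h.py <<'E'
from scipy.spatial.transform import Rotation as Ro
def plan(wps,yaws,n,o=None):
    """wps world points; prints tool-frame shifts"""
    o=o or robot.get_obs();p=np.array(o["tool_pos"]);R=Ro.from_euler("xyz",o["ee_rot"],degrees=True)
    for w,y in zip(wps,yaws):
        T=Ro.from_euler("xyz",[180,0,y],degrees=True)
        print("lin",np.round(R.inv().apply(np.array(w)-p)*1000,1),"ang",np.round((R.inv()*T).as_rotvec(degrees=True),2))
E
python3 - <<'E'
from h import *
plan([(.5,.1,.37)],[185],1)
E
```

```text
lin [-447.4 -405.2 -155.5] ang [-8.000e-02 -1.000e-02 -2.235e+01]
```

>>> arm_command(
  linear=[
    [-20, -18, -20],
    [-57, -51, -50],
    [-97, -88, -80],
    [-137, -124, -105],
    [-177, -160, -130],
    [-217, -196, -145],
    [-257, -232, -155],
    [-297, -268, -155],
    [-337, -304, -155],
    [-377, -341, -155],
    [-415, -375, -155],
    [-440, -398, -155],
    [-447, -405, -155],
    [-447, -405, -155],
    [-447, -405, -155],
  ],
  angular=[
    [0, 0, -1],
    [0, 0, -3],
    [0, 0, -5],
    [0, 0, -7],
    [0, 0, -9],
    [0, 0, -11],
    [0, 0, -13],
    [0, 0, -15],
    [0, 0, -17],
    [0, 0, -19],
    [0, 0, -21],
    [0, 0, -22],
    [0, 0, -22.4],
    [0, 0, -22.4],
    [0, 0, -22.4],
  ],
  gripper=[1, 1, 1, 1, 1, 1, 1, 1, 1, 1, 1, 1, 1, 1, 1],
)

```text
clock: 2.02
tool_pos: [0.499, 0.1021, 0.3693]
ee_rot: [-180.0, -0.0, -174.8]
ft_force: [-0.7, -0.4, -0.1]
finger_gap: 1.002
```

```bash
python3 - <<'E'
from h import *
w=grab("wrist");save(w,"w1");save(grab("top"),"t1")
cv2.imwrite("pics/w1b.png",cv2.resize(w["pixels"],None,fx=1.4,fy=1.4))
o=robot.get_obs();print(o["clock"],o["tool_pos"],o["ee_rot"],o["joint_positions"])
E
```

```text
2.125 [0.49912205 0.10177543 0.36941582] [-1.79944671e+02 -3.57110555e-02 -1.74810104e+02] [-34.59928355   5.12713047  20.98635525 100.6064084   -1.85066881
  74.65607593  81.9915297 ]
```

View pics/w1b.png

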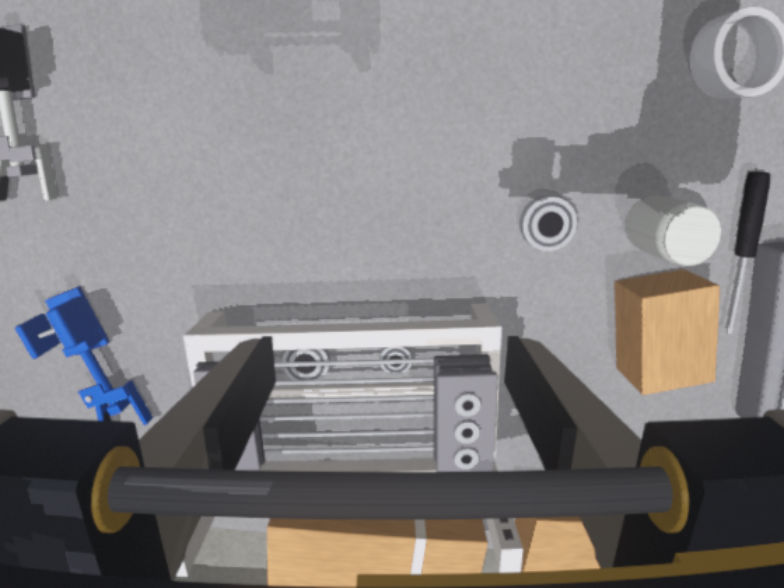

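```bash
python3 - <<'E'
from h import *
p=load("w1")["pixels"]
cv2.imwrite("pics/w1c.png",cv2.resize(p[220:290,190:320],None,fx=6,fy=6,interpolation=cv2.INTER_CUBIC))
cv2.imwrite("pics/w1d.png",cv2.resize(p[205:265,125:365],None,fx=3.3,fy=3.3,interpolation=cv2.INTER_CUBIC))
E
```

```text
(no output)
```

View pics/w1c.png

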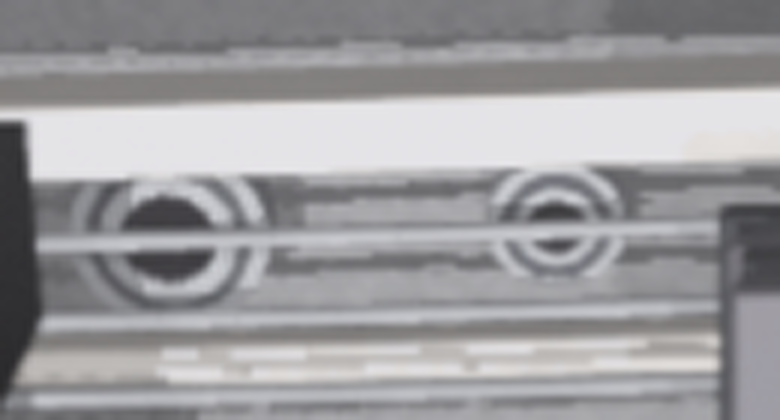

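View pics/w1d.png

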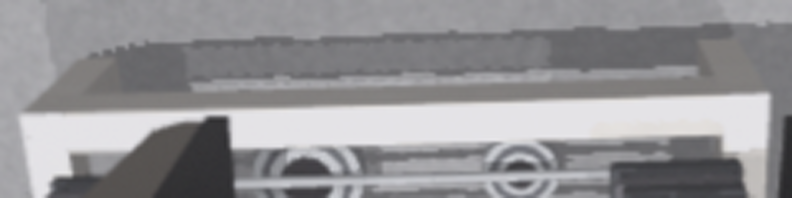

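```bash
python3 - <<'E'
from h import *
w=load("w1")
c=lambda x,y:(190+(x+.5)/6-.5,220+(y+.5)/6-.5)
d=lambda x,y:(125+(x+.5)/3.3-.5,205+(y+.5)/3.3-.5)
b=onz(w,[c(558,223),c(492,225),c(625,225),c(558,165),c(558,282)],.014);print("small",b)
print("big",onz(w,[c(168,238)],.017))
e=onz(w,[d(20,114),d(770,95)],.076);print(e,np.linalg.norm(e[0]-e[1]))
yv=e[1]-e[0];print("yaw",np.degrees(np.arctan2(yv[1],yv[0]))-90)
o=e.mean(0);yw=yv/np.linalg.norm(yv);xw=np.array([yw[1],-yw[0],0])
for q in b:print(q, (q-o)@xw,(q-o)@yw)
q=onz(w,[c(168,238)],.017)[0];print((q-o)@xw,(q-o)@yw,o)
E
```

```text
small [[0.66976222 0.1249386  0.014     ]
 [0.67209699 0.10631085 0.014     ]
 [0.66866626 0.14397297 0.014     ]
 [0.65187966 0.12323789 0.014     ]
 [0.68833303 0.12670588 0.014     ]]
big [[0.68337575 0.01488031 0.017     ]]
[[ 0.63352611 -0.10872333  0.076     ]
 [ 0.59272866  0.2287983   0.076     ]] 0.33997835973658846
yaw 6.892111554532434
[0.66976222 0.1249386  0.014     ] 0.0640137278365707 0.05763594261117384
[0.67209699 0.10631085 0.014     ] 0.06409629354426315 0.03886262820180647
[0.66866626 0.14397297 0.014     ] 0.06520982050271565 0.07666428420688716
[0.65187966 0.12323789 0.014     ] 0.04605630373882007 0.05809343236003204
[0.68833303 0.12670588 0.014     ] 0.08266241641872764 0.05716195758531514
0.06432187362468383 -0.0532606770017022 [0.61312738 0.06003748 0.076     ]
```

```bash
python3 - <<'E'
from h import *
plan([(.37,-.335,.24)],[187],1)
E
```

```text
lin [ 168.  -423.2  129.9] ang [-0.05 -0.04 -1.81]
```

>>> arm_command(
  linear=[
    [8, -20, 6],
    [22, -55, 17],
    [38, -95, 29],
    [54, -137, 42],
    [70, -179, 55],
    [86, -221, 68],
    [102, -263, 81],
    [118, -305, 94],
    [134, -345, 107],
    [150, -380, 118],
    [162, -408, 126],
    [167, -420, 129],
    [168, -423, 130],
    [168, -423, 130],
    [168, -423, 130],
  ],
  angular=[
    [0, 0, 0],
    [0, 0, -1],
    [0, 0, -1.8],
    [0, 0, -1.8],
    [0, 0, -1.8],
    [0, 0, -1.8],
    [0, 0, -1.8],
    [0, 0, -1.8],
    [0, 0, -1.8],
    [0, 0, -1.8],
    [0, 0, -1.8],
    [0, 0, -1.8],
    [0, 0, -1.8],
    [0, 0, -1.8],
    [0, 0, -1.8],
  ],
  gripper=[1, 1, 1, 1, 1, 1, 1, 1, 1, 1, 1, 1, 1, 1, 1],
)

```text
clock: 4.0
tool_pos: [0.3703, -0.3341, 0.24]
ee_rot: [-180.0, -0.0, -172.9]
ft_force: [-0.6, -0.8, -0.8]
finger_gap: 1.0
```

```bash
python3 - <<'E'
from h import *
w=grab("wrist");save(w,"w2");save(grab("top"),"t2")
cv2.imwrite("pics/w2b.png",cv2.resize(w["pixels"],None,fx=1.4,fy=1.4))
o=robot.get_obs();print(o["clock"],o["tool_pos"],o["ee_rot"],o["joint_positions"])
E
```

```text
4.1 [ 0.37034984 -0.33419967  0.24004795] [-1.79958408e+02 -1.06518252e-02 -1.72937841e+02] [ -0.85379171  11.90512162  45.09819186 113.30641677  -9.81842001
  58.58053729 145.83499962]
```

View pics/w2b.png

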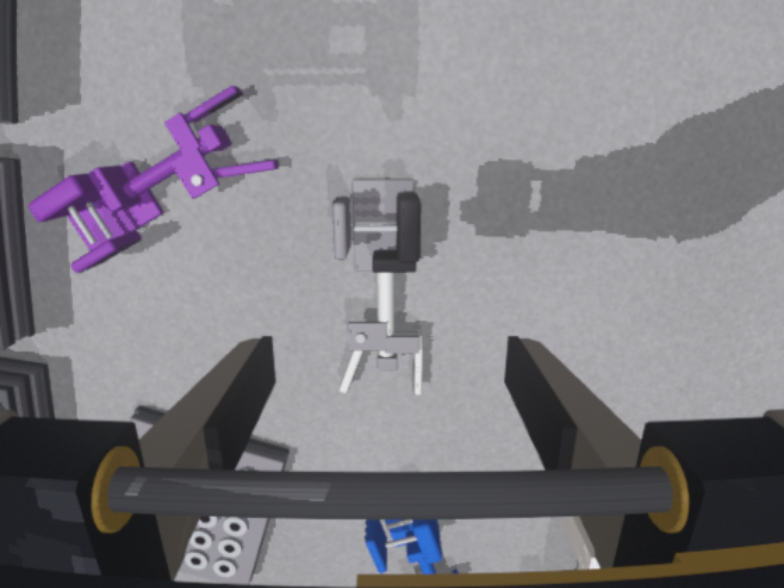

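```bash
python3 - <<'E'
from h import *
p=load("w2")["pixels"]
cv2.imwrite("pics/w2c.png",cv2.resize(p[120:290,225:315],None,fx=3.5,fy=3.5,interpolation=cv2.INTER_CUBIC))
E
```

```text
(no output)
```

View pics/w2c.png

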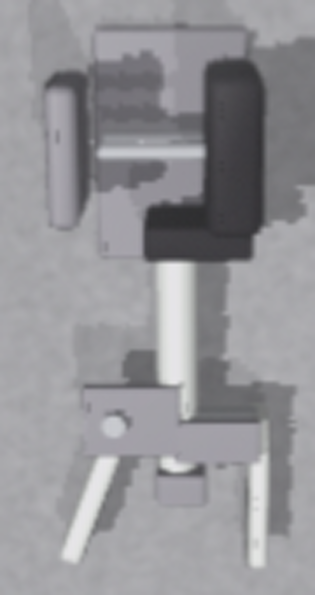

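```bash
python3 - <<'E'
from h import *
w=load("w2")
c=lambda x,y:(225+(x+.5)/3.5-.5,120+(y+.5)/3.5-.5)
def P(n,l,z):
    q=onz(w,[c(*a) for a in l],z);print(n,np.round(q[:,:2],4).tolist(),[round(np.degrees(np.arctan2(*(q[i+1]-q[i])[1::-1])),2) for i in range(len(q)-1)])
P("foot left",[(93,28),(100,257)],.008)
P("foot back",[(93,28),(247,28)],.008)
P("fj inner",[(250,465),(250,566)],.022)
P("fj outer",[(267,440),(266,566)],.022)
P("mj tip in/out",[(78,562),(61,556)],.022)
P("nose top",[(157,474),(206,470)],.03)
P("nose face",[(157,505),(205,503)],.03)
P("shaft",[(157,265),(159,383)],.02)
P("grip top outer",[(259,75),(263,225)],.055)
P("grip ends",[(230,58),(230,237)],.06)
P("trig outer",[(46,90),(50,215)],.055)
P("trig ends",[(65,73),(65,228)],.06)
E
```

```text
foot left [[0.3225, -0.3719], [0.4009, -0.3614]] [np.float64(7.63)]
foot back [[0.3225, -0.3719], [0.3162, -0.3209]] [np.float64(97.04)]
fj inner [[0.4672, -0.2996], [0.5078, -0.2938]] [np.float64(8.03)]
fj outer [[0.4568, -0.2949], [0.5071, -0.288]] [np.float64(7.87)]
mj tip in/out [[0.514, -0.3571], [0.5123, -0.3636]] [np.float64(-104.66)]
nose top [[0.471, -0.3325], [0.4674, -0.3156]] [np.float64(102.22)]
nose face [[0.4831, -0.3311], [0.4802, -0.3143]] [np.float64(99.74)]
shaft [[0.3981, -0.3412], [0.4408, -0.3355]] [np.float64(7.57)]
grip top outer [[0.3264, -0.3181], [0.3717, -0.3105]] [np.float64(9.53)]
grip ends [[0.322, -0.3276], [0.3755, -0.3204]] [np.float64(7.62)]
trig outer [[0.3386, -0.3807], [0.3766, -0.3759]] [np.float64(7.07)]
trig ends [[0.3323, -0.3751], [0.3789, -0.3706]] [np.float64(5.48)]
```

```bash
python3 - <<'E'
from h import *
plan([(.3529,-.3459,.08),(.3529,-.3459,.019)],[187.6]*2,1)
E
```

```text
lin [ 18.7  -9.3 160.1] ang [-0.04 -0.01 -0.54]
lin [ 18.7  -9.3 221.1] ang [-0.04 -0.01 -0.54]
```

>>> arm_command(
  linear=[
    [8, -4, 25],
    [18.7, -9.3, 65],
    [18.7, -9.3, 110],
    [18.7, -9.3, 150],
    [18.7, -9.3, 180],
    [18.7, -9.3, 200],
    [18.7, -9.3, 213],
    [18.7, -9.3, 220],
    [18.7, -9.3, 221],
    [18.7, -9.3, 221],
  ],
  angular=[
    [0, 0, -0.5],
    [0, 0, -0.5],
    [0, 0, -0.5],
    [0, 0, -0.5],
    [0, 0, -0.5],
    [0, 0, -0.5],
    [0, 0, -0.5],
    [0, 0, -0.5],
    [0, 0, -0.5],
    [0, 0, -0.5],
  ],
  gripper=[1, 1, 1, 1, 1, 1, 1, 1, 1, 1],
  force=10,
)

```text
clock: 5.35
tool_pos: [0.3533, -0.3462, 0.0196]
ee_rot: [-179.9, 0.0, -172.4]
ft_force: [-0.2, -0.2, -0.7]
finger_gap: 1.0
```

```bash
python3 - <<'E'
from h import *
w=grab("wrist");save(w,"w3")
cv2.imwrite("pics/w3b.png",cv2.resize(w["pixels"],None,fx=1.4,fy=1.4))
o=robot.get_obs();print(o["clock"],o["tool_pos"],o["ee_rot"],o["joint_positions"],o["ft_force"])
E
```

```text
5.4 [ 0.3533203  -0.34621489  0.01964441] [-1.79913320e+02  4.11184828e-02 -1.72439520e+02] [ 16.6445527   32.26755173  29.50427472 121.97859784 -29.19462401
  32.55983611 164.96748479] [-0.06683333 -0.96453206  0.06177393]
```

View pics/w3b.png

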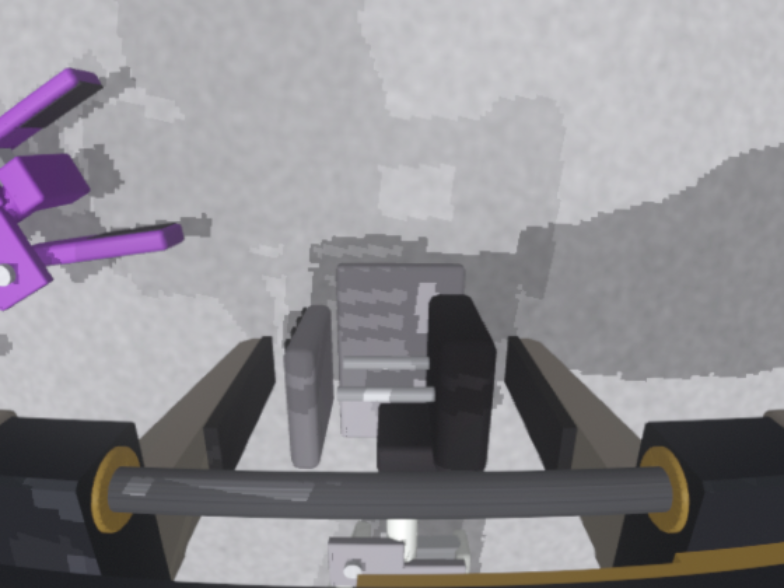

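>>> arm_command(
  linear=[
    [0, 0, 0],
    [0, 0, 0],
    [0, 0, 0],
    [0, 0, 0],
    [0, 0, 0],
    [0, 0, 0],
  ],
  angular=[
    [0, 0, 0],
    [0, 0, 0],
    [0, 0, 0],
    [0, 0, 0],
    [0, 0, 0],
    [0, 0, 0],
  ],
  gripper=[0.85, 0.75, 0.71, 0.69, 0.675, 0.675],
  force=10,
)

```text
clock: 6.15
tool_pos: [0.3532, -0.3447, 0.0198]
ee_rot: [179.9, 0.0, -172.4]
ft_force: [-1.4, 5.0, 6.7]
finger_gap: 0.673
```

```bash
python3 - <<'E'
from h import *
o=robot.get_obs();print(o["clock"],o["tool_pos"],o["ee_rot"],o["finger_gap"],o["ft_force"])
E
```

```text
6.15 [ 0.3532153  -0.3446821   0.01976083] [ 1.79913968e+02  3.64804341e-02 -1.72400753e+02] 0.6727898770728158 [-1.44938289  4.98450612  6.72805736]
```

>>> arm_command(
  linear=[
    [0, 0, -1],
    [0, 0, -2],
    [0, 0, -2],
    [0, 0, -2],
  ],
  angular=[
    [0, 0, 0],
    [0, 0, 0],
    [0, 0, 0],
    [0, 0, 0],
  ],
  gripper=[0.675, 0.675, 0.675, 0.675],
  force=10,
)

```text
clock: 6.65
tool_pos: [0.353, -0.3447, 0.0216]
ee_rot: [179.9, 0.0, -172.4]
ft_force: [-1.0, 0.6, -3.1]
finger_gap: 0.674
```

```bash
python3 - <<'E'
from h import *
o=robot.get_obs();print(o["clock"],o["tool_pos"],o["ee_rot"],o["finger_gap"],o["ft_force"])
w=grab("wrist");save(w,"w4")
cv2.imwrite("pics/w4b.png",cv2.resize(w["pixels"],None,fx=1.4,fy=1.4))
E
```

```text
6.65 [ 0.35297172 -0.34468028  0.0216014 ] [ 1.79905355e+02  1.08283178e-02 -1.72407245e+02] 0.673558571145473 [-0.98465657  0.59471904 -3.14216742]
```

View pics/w4b.png

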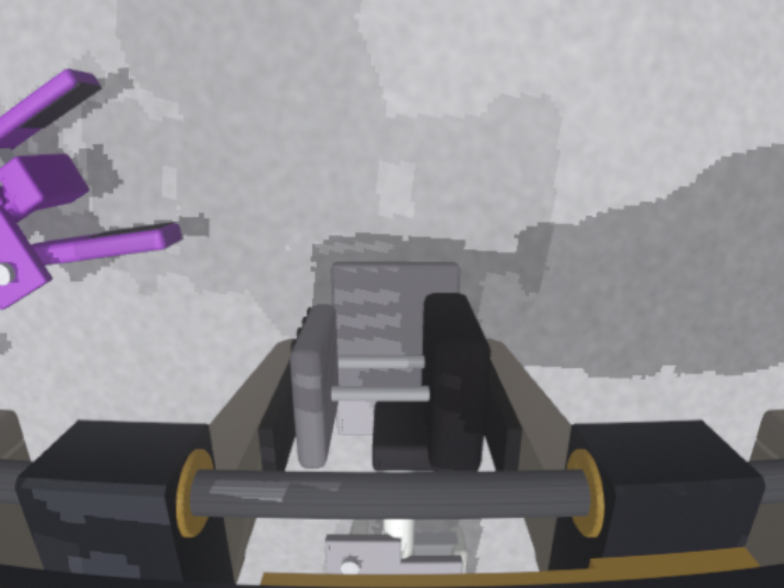

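```bash
python3 - <<'E'
from h import *
a=np.array([.353,-.3447,.0232]);m=np.array([.43,-.12,.0232]);b=np.array([.4312,.0946,.0232])
from scipy.interpolate import make_interp_spline
f=make_interp_spline([0,.5,1],np.array([a,m,b]),k=2)
s=np.linspace(0,1,23)[1:];s=s*s*(3-2*s)*.6+.4*s
plan(f(s),[187.0]*len(s),1)
E
```

```text
lin [-6.2  9.2 -1.6] ang [0.09 0.02 0.59]
lin [-14.1  21.4  -1.5] ang [0.09 0.02 0.59]
lin [-23.4  36.1  -1.5] ang [0.09 0.02 0.59]
lin [-33.7  53.1  -1.5] ang [0.09 0.02 0.59]
lin [-44.6  72.2  -1.4] ang [0.09 0.02 0.59]
lin [-55.8  92.9  -1.4] ang [0.09 0.02 0.59]
lin [-66.9 115.1  -1.4] ang [0.09 0.02 0.59]
lin [-77.7 138.5  -1.3] ang [0.09 0.02 0.59]
lin [-88.  162.7  -1.3] ang [0.09 0.02 0.59]
lin [-97.5 187.5  -1.2] ang [0.09 0.02 0.59]
lin [-106.   212.5   -1.2] ang [0.09 0.02 0.59]
lin [-113.5  237.6   -1.2] ang [0.09 0.02 0.59]
lin [-119.8  262.4   -1.1] ang [0.09 0.02 0.59]
lin [-125.   286.6   -1.1] ang [0.09 0.02 0.59]
lin [-129.  310.   -1.] ang [0.09 0.02 0.59]
lin [-132.   332.2   -1. ] ang [0.09 0.02 0.59]
lin [-134.1  352.9   -1. ] ang [0.09 0.02 0.59]
lin [-135.3  372.    -0.9] ang [0.09 0.02 0.59]
lin [-135.9  389.    -0.9] ang [0.09 0.02 0.59]
lin [-136.   403.7   -0.9] ang [0.09 0.02 0.59]
lin [-135.9  415.8   -0.9] ang [0.09 0.02 0.59]
lin [-135.5  425.1   -0.9] ang [0.09 0.02 0.59]
```

>>> arm_command(
  linear=[
    [-6, 9, -1.5],
    [-14, 21, -1.5],
    [-23, 36, -1.5],
    [-34, 53, -1.5],
    [-45, 72, -1.5],
    [-56, 93, -1.5],
    [-66, 113, -1.5],
    [-75, 132, -1.5],
    [-82, 148, -1.5],
    [-87, 160, -1.5],
    [-89, 165, -1.5],
  ],
  angular=[
    [0, 0, 0.1],
    [0, 0, 0.2],
    [0, 0, 0.3],
    [0, 0, 0.5],
    [0, 0, 0.6],
    [0, 0, 0.6],
    [0, 0, 0.6],
    [0, 0, 0.6],
    [0, 0, 0.6],
    [0, 0, 0.6],
    [0, 0, 0.6],
  ],
  gripper=[0.675, 0.675, 0.675, 0.675, 0.675, 0.675, 0.675, 0.675, 0.675, 0.675, 0.675],
  force=10,
)

```text
clock: 8.07
tool_pos: [0.4197, -0.1682, 0.0235]
ee_rot: [179.9, 0.0, -172.9]
ft_force: [0.4, -0.8, -3.2]
finger_gap: 0.678
```

```bash
python3 - <<'E'
from h import *
o=robot.get_obs();print(o["clock"],o["tool_pos"],o["ee_rot"],o["finger_gap"],o["ft_force"],o["joint_positions"])
w=grab("scene");save(w,"s5")
cv2.imwrite("pics/s5b.png",cv2.resize(w["pixels"][110:310,150:400],None,fx=3,fy=3))
plan([(.431,.0945,.0235)],[187.0],1)
E
```

```text
8.075 [ 0.4197295  -0.16818513  0.02345207] [ 1.79894055e+02  2.09667457e-02 -1.72912917e+02] 0.677607409302969 [ 0.38591458 -0.77936356 -3.22246075] [ -7.72731538  29.17008602  30.62384314 127.48295295 -29.7259836
  30.28274838 142.9479039 ]
lin [-43.6 259.1   0.5] ang [0.13 0.01 0.09]
```

View pics/s5b.png

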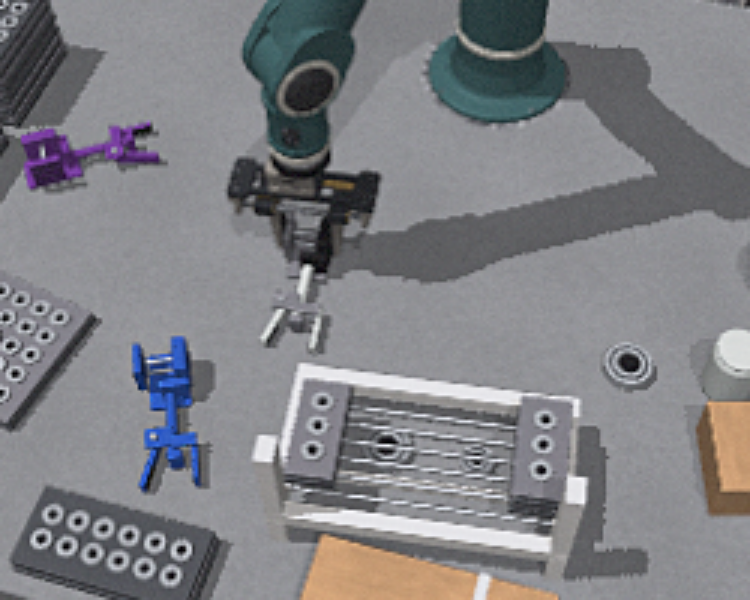

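Reacher comes along (jaws at crop (293,330)); it moves with the hand. On to the standoff in front of the rack.

>>> arm_command(
  linear=[
    [-4, 8, 0],
    [-10, 24, 0],
    [-17, 45, 0],
    [-24, 68, 0],
    [-31, 94, 0],
    [-37, 121, 0],
    [-41, 148, 0],
    [-44, 174, 0],
    [-45, 198, 0],
    [-45, 220, 0],
    [-45, 238, 0],
    [-44, 250, 0],
    [-43.5, 257, 0],
    [-43.5, 259, 0],
    [-43.5, 259, 0],
  ],
  angular=[
    [0, 0, 0],
    [0, 0, 0],
    [0, 0, 0],
    [0, 0, 0],
    [0, 0, 0],
    [0, 0, 0],
    [0, 0, 0],
    [0, 0, 0],
    [0, 0, 0],
    [0, 0, 0],
    [0, 0, 0],
    [0, 0, 0],
    [0, 0, 0],
    [0, 0, 0],
    [0, 0, 0],
  ],
  gripper=[0.675, 0.675, 0.675, 0.675, 0.675, 0.675, 0.675, 0.675, 0.675, 0.675, 0.675, 0.675, 0.675, 0.675, 0.675],
  force=10,
)

```text
clock: 10.0
tool_pos: [0.431, 0.0941, 0.024]
ee_rot: [179.9, 0.0, -172.9]
ft_force: [0.4, 0.2, -2.9]
finger_gap: 0.676
```

```bash
python3 - <<'E'
from h import *
o=robot.get_obs();print(o["clock"],o["tool_pos"],o["ee_rot"],o["finger_gap"],o["ft_force"],o["joint_positions"])
for n,m in(("scene","s6"),("top","t6"),("wrist","w6")): save(grab(n),m)
p=load("s6")["pixels"];cv2.imwrite("pics/s6b.png",cv2.resize(p[190:280,240:350],None,fx=7,fy=6.5,interpolation=cv2.INTER_CUBIC))
p=load("t6")["pixels"];cv2.imwrite("pics/t6b.png",cv2.resize(p[140:260,190:310],None,fx=5,fy=5,interpolation=cv2.INTER_CUBIC))
p=load("w6")["pixels"];cv2.imwrite("pics/w6b.png",cv2.resize(p,None,fx=1.4,fy=1.4))
E
```

```text
10.0 [0.43097203 0.09406054 0.02400201] [ 1.79881592e+02  1.46452070e-02 -1.72939332e+02] 0.6759821395905187 [ 0.39405975  0.21245337 -2.89767487] [-43.09235464  28.57650885  31.82054602 129.00569235 -30.82587237
  29.73445483 109.93929495]
```

View pics/s6b.png

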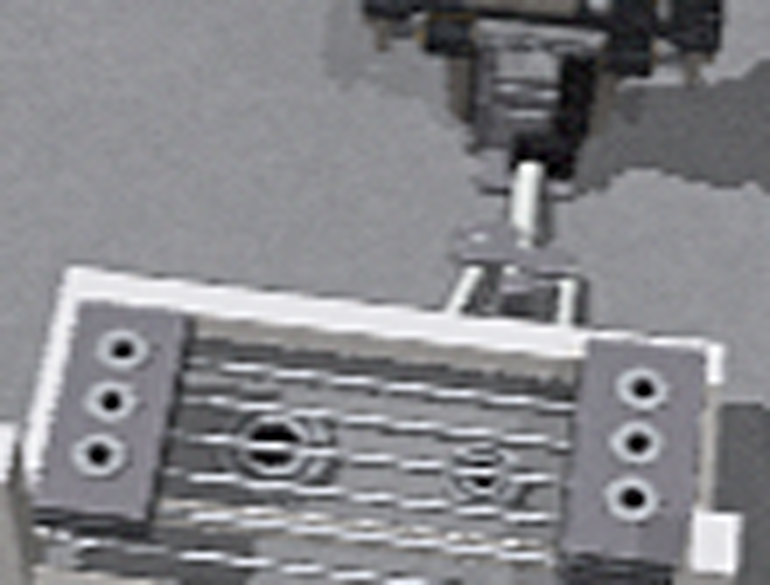

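View pics/t6b.png

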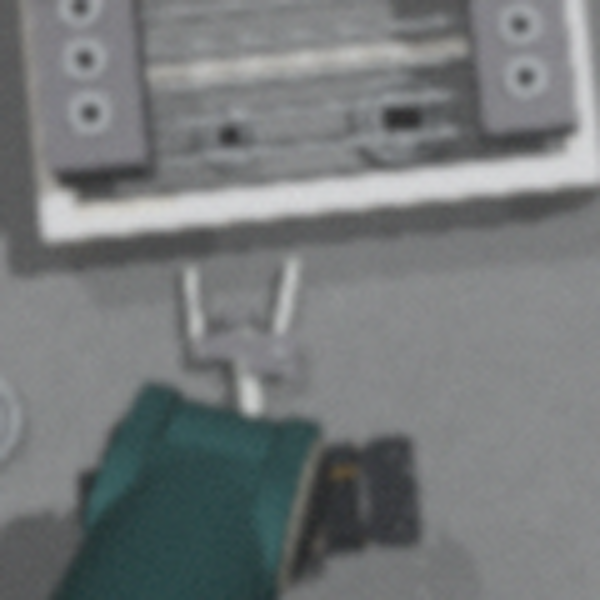

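View pics/w6b.png

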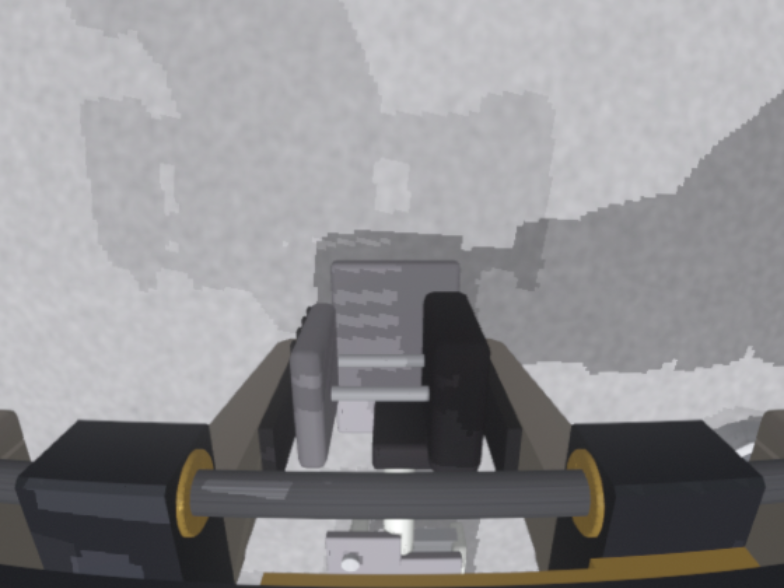

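```bash
python3 - <<'E'
from h import *
t=load("t6");s=load("s6")
c=lambda x,y:(190+(x+.5)/5-.5,140+(y+.5)/5-.5)
g=lambda x,y:(240+(x+.5)/7-.5,190+(y+.5)/6.5-.5)
o=np.array([.43097,.09406,0]);a=np.radians(7.06);u=np.array([np.cos(a),np.sin(a),0]);v=np.array([-u[1],u[0],0])
def S(n,im,pts,z):
    for q in onz(im,pts,z): print(n,np.round(q,4),"rel",np.round([(q-o)@u*1000,(q-o)@v*1000],1))
S("fjtip",t,[c(191,262),c(197,330)],.025)
S("mjtip",t,[c(292,260),c(280,328)],.025)
S("bear",t,[c(231,133)],.007)
S("fj scene",s,[g(569,280),g(569,325)],.025)
S("mj scene",s,[g(473,270),g(455,313)],.025)
S("bear sc",s,[g(483,474)],.007)
S("bear w",t,proj(t,[[.6703,.1257,.0]]),0)
E
```

```text
fjtip [0.5881 0.1459 0.025 ] rel [162.3  32.1]
fjtip [0.5453 0.141  0.025 ] rel [119.3  32.5]
mjtip [0.5904 0.0827 0.025 ] rel [156.9 -30.8]
mjtip [0.5474 0.0893 0.025 ] rel [115.  -19.1]
bear [0.6743 0.1247 0.007 ] rel [245.3   0.5]
fj scene [0.5416 0.1453 0.025 ] rel [116.1  37.3]
fj scene [0.5713 0.1517 0.025 ] rel [146.4  40. ]
mj scene [0.5488 0.0937 0.025 ] rel [116.9 -14.8]
mj scene [0.5798 0.0912 0.025 ] rel [147.4 -21.2]
bear sc [0.6675 0.1284 0.007 ] rel [239.   5.]
bear w [0.6703 0.1257 0.    ] rel [241.4   2. ]
```

>>> arm_command(
  linear=[
    [-4, -1, 0.5],
    [-12, -1, 1.2],
    [-22, -1, 1.8],
    [-33, -1, 1.8],
    [-44, -1, 1.8],
    [-54, -1, 1.8],
    [-63, -1, 1.8],
    [-70, -1, 1.8],
    [-75, -1, 1.8],
    [-79, -1, 1.8],
    [-82, -1, 1.8],
    [-82, -1, 1.8],
  ],
  angular=[
    [0, 0, 0],
    [0, 0, 0],
    [0, 0, 0],
    [0, 0, 0],
    [0, 0, 0],
    [0, 0, 0],
    [0, 0, 0],
    [0, 0, 0],
    [0, 0, 0],
    [0, 0, 0],
    [0, 0, 0],
    [0, 0, 0],
  ],
  gripper=[0.675, 0.675, 0.675, 0.675, 0.675, 0.675, 0.675, 0.675, 0.675, 0.675, 0.675, 0.675],
  force=10,
)

```text
clock: 11.65
tool_pos: [0.5129, 0.103, 0.0222]
ee_rot: [179.9, 0.1, -173.0]
ft_force: [-0.5, -1.2, -2.7]
finger_gap: 0.679
```

```bash
python3 - <<'E'
from h import *
o=robot.get_obs();print(o["clock"],o["tool_pos"],o["ee_rot"],o["finger_gap"],o["ft_force"])
for n,m in(("scene","s7"),("top","t7")): save(grab(n),m)
p=load("s7")["pixels"];cv2.imwrite("pics/s7b.png",cv2.resize(p[225:285,270:350],None,fx=9.5,fy=9.5,interpolation=cv2.INTER_CUBIC))
p=load("t7")["pixels"];cv2.imwrite("pics/t7b.png",cv2.resize(p[140:220,200:300],None,fx=7,fy=7,interpolation=cv2.INTER_CUBIC))
E
```

```text
11.65 [0.51289342 0.10301371 0.02223096] [ 1.79888329e+02  5.13476330e-02 -1.72961764e+02] 0.6792134084311917 [-0.50716222 -1.18592408 -2.742055  ]
```

View pics/s7b.png

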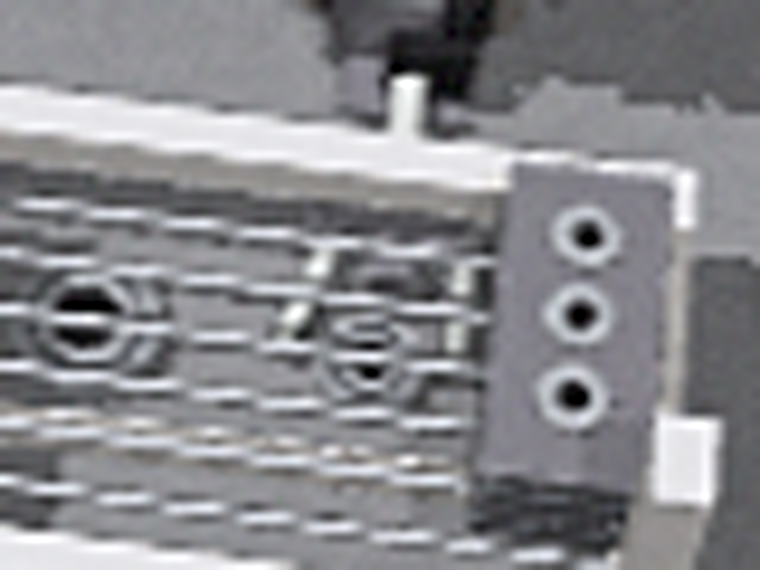

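View pics/t7b.png

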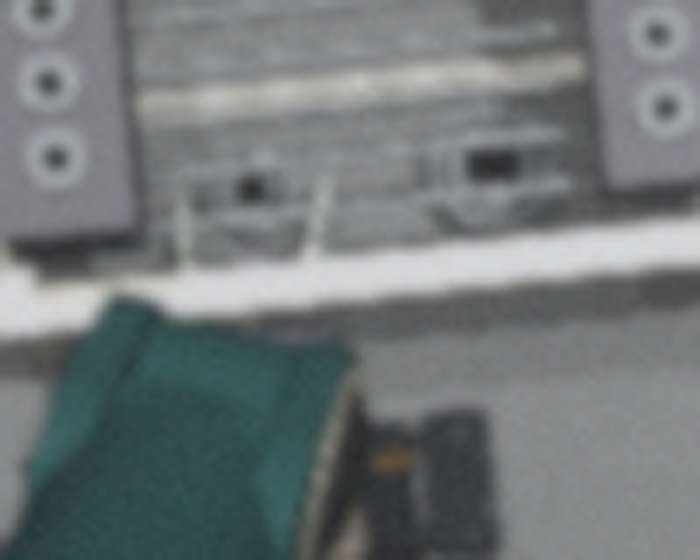

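```bash
python3 - <<'E'
from h import *
t=load("t7");s=load("s7")
c=lambda x,y:(200+(x+.5)/7-.5,140+(y+.5)/7-.5)
g=lambda x,y:(270+(x+.5)/9.5-.5,225+(y+.5)/9.5-.5)
o=np.array([.5129,.1030,0]);a=np.radians(7.04);u=np.array([np.cos(a),np.sin(a),0]);v=np.array([-u[1],u[0],0])
def S(n,im,pts,z):
    for q in onz(im,pts,z): print(n,np.round(q,4),"rel",np.round([(q-o)@u*1000,(q-o)@v*1000],1))
S("fj",t,[c(183,185),c(188,265)],.023)
S("mj",t,[c(325,178),c(313,255)],.023)
S("bear",t,[c(252,187)],.007)
S("fj scene",s,[g(455,351),g(462,268)],.023)
S("mj scene",s,[g(290,338),g(320,255)],.023)
S("bear sc",s,[g(369,366)],.007)
S("bear sc outer l/r",s,[g(322,355),g(415,362)],.014)
E
```

```text
fj [0.6711 0.1549 0.023 ] rel [163.3  32.1]
fj [0.6346 0.1517 0.023 ] rel [126.8  33.4]
mj [0.6754 0.0911 0.023 ] rel [159.8 -31.7]
mj [0.6401 0.0957 0.023 ] rel [125.4 -22.9]
bear [0.674  0.1255 0.007 ] rel [162.7   2.6]
fj scene [0.6633 0.1593 0.023 ] rel [156.2  37.4]
fj scene [0.6276 0.1541 0.023 ] rel [120.1  36.7]
mj scene [0.6747 0.0975 0.023 ] rel [159.9 -25.3]
mj scene [0.6367 0.1    0.023 ] rel [122.5 -18.2]
bear sc [0.67   0.1283 0.007 ] rel [159.    5.8]
bear sc outer l/r [0.6738 0.1103 0.014 ] rel [160.6 -12.5]
bear sc outer l/r [0.6673 0.1452 0.014 ] rel [158.4  23. ]
```

>>> arm_command(
  linear=[
    [-2, 0, 0],
    [-4, 0, 0],
    [-6, 0, 0],
    [-7.5, 0, 0],
    [-8, 0, 0],
    [-8, 0, 0],
  ],
  angular=[
    [0, 0, 0],
    [0, 0, 0],
    [0, 0, 0],
    [0, 0, 0],
    [0, 0, 0],
    [0, 0, 0],
  ],
  gripper=[0.675, 0.675, 0.675, 0.675, 0.675, 0.675],
  force=10,
)

```text
clock: 12.5
tool_pos: [0.5208, 0.104, 0.0222]
ee_rot: [179.9, 0.1, -173.0]
ft_force: [-0.4, 0.4, -2.7]
finger_gap: 0.676
```

```bash
python3 - <<'E'
from h import *
o=robot.get_obs();print(o["clock"],o["tool_pos"],o["ee_rot"],o["finger_gap"],o["ft_force"])
for n,m in(("scene","s8"),): save(grab(n),m)
p=load("s8")["pixels"];cv2.imwrite("pics/s8b.png",cv2.resize(p[225:285,270:350],None,fx=9.5,fy=9.5,interpolation=cv2.INTER_CUBIC))
E
```

```text
12.5 [0.52078131 0.10398362 0.02223665] [ 1.79890681e+02  5.61869145e-02 -1.72960515e+02] 0.6764680213489959 [-0.40587038  0.37398184 -2.67944066]
```

View pics/s8b.png

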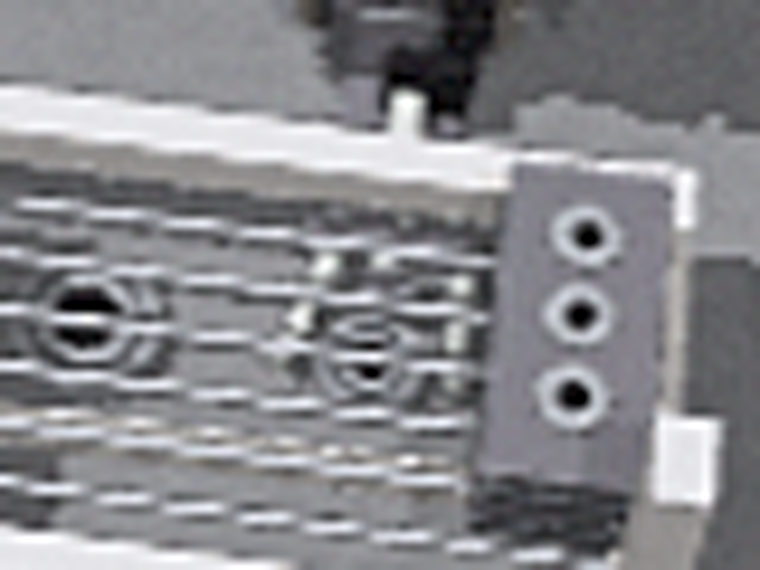

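>>> arm_command(
  linear=[
    [0, 0, 0],
    [0, 0, 0],
    [0, 0, 0],
    [0, 0, 0],
    [0, 0, 0],
    [0, 0, 0],
    [0, 0, 0],
    [0, 0, 0],
    [0, 0, 0],
    [0, 0, 0],
    [0, 0, 0],
    [0, 0, 0],
    [0, 0, 0],
    [0, 0, 0],
  ],
  angular=[
    [0, 0, 0],
    [0, 0, 0],
    [0, 0, 0],
    [0, 0, 0],
    [0, 0, 0],
    [0, 0, 0],
    [0, 0, 0],
    [0, 0, 0],
    [0, 0, 0],
    [0, 0, 0],
    [0, 0, 0],
    [0, 0, 0],
    [0, 0, 0],
    [0, 0, 0],
  ],
  gripper=[0.66, 0.64, 0.62, 0.6, 0.58, 0.56, 0.55, 0.54, 0.53, 0.52, 0.51, 0.5, 0.49, 0.49],
  force=13,
)

```text
clock: 14.3
tool_pos: [0.5209, 0.1039, 0.0223]
ee_rot: [179.9, 0.1, -173.0]
ft_force: [0.9, 0.4, -4.2]
finger_gap: 0.505
```

```bash
python3 - <<'E'
from h import *
o=robot.get_obs();print(o["clock"],o["tool_pos"],o["ee_rot"],o["finger_gap"],o["ft_force"])
for n,m in(("scene","s9"),): save(grab(n),m)
p=load("s9")["pixels"];cv2.imwrite("pics/s9b.png",cv2.resize(p[225:285,270:350],None,fx=9.5,fy=9.5,interpolation=cv2.INTER_CUBIC))
E
```

```text
14.3 [0.52086421 0.10393542 0.02225361] [ 1.79894595e+02  6.95894945e-02 -1.72967241e+02] 0.5050946774848707 [ 0.93960962  0.39348292 -4.16267318]
```

View pics/s9b.png

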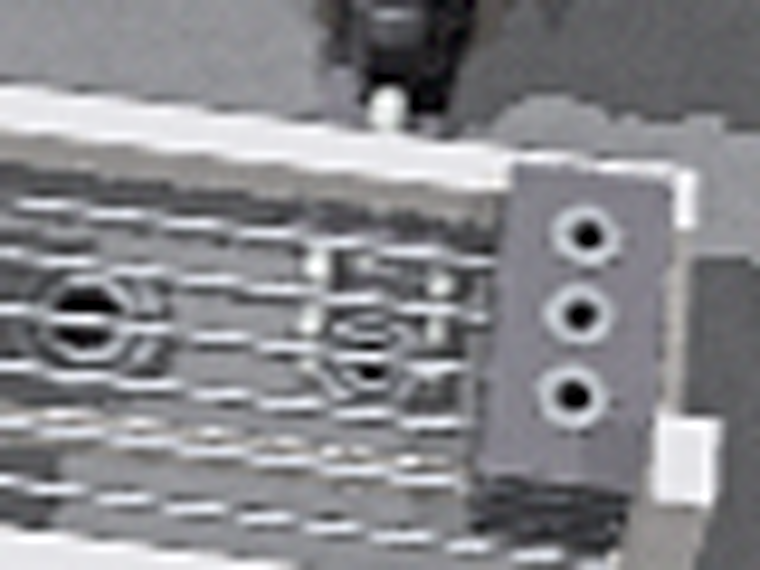

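>>> arm_command(
  linear=[
    [0, 0, 0],
    [0, 0, 0],
    [0, 0, 0],
  ],
  angular=[
    [0, 0, 0],
    [0, 0, 0],
    [0, 0, 0],
  ],
  gripper=[0.485, 0.48, 0.475],
  force=15,
)

```text
clock: 14.72
tool_pos: [0.5208, 0.1039, 0.0222]
ee_rot: [179.9, 0.1, -173.0]
ft_force: [0.8, 0.3, -2.9]
finger_gap: 0.506
```

>>> arm_command(
  linear=[
    [0, 0, 0],
    [0, 0, 0],
    [0, 0, 0],
    [0, 0, 0],
  ],
  angular=[
    [0, 0, 0],
    [0, 0, 0],
    [0, 0, 0],
    [0, 0, 0],
  ],
  gripper=[0.47, 0.465, 0.46, 0.46],
  force=19,
)

```text
clock: 15.22
tool_pos: [0.5208, 0.104, 0.0222]
ee_rot: [179.9, 0.1, -173.0]
ft_force: [0.3, 1.3, -2.7]
finger_gap: 0.502
```

```bash
python3 - <<'E'
from h import *
o=robot.get_obs();print(o["clock"],o["tool_pos"],o["ee_rot"],o["finger_gap"],o["ft_force"])
for n,m in(("scene","s10"),("top","t10")): save(grab(n),m)
p=load("s10")["pixels"];cv2.imwrite("pics/s10b.png",cv2.resize(p[225:285,270:350],None,fx=9.5,fy=9.5,interpolation=cv2.INTER_CUBIC))
E
```

```text
15.225 [0.52079547 0.10399458 0.02221543] [ 1.79892062e+02  6.05883960e-02 -1.72963829e+02] 0.5020793791129889 [ 0.31553735  1.29425903 -2.7214444 ]
```

View pics/s10b.png

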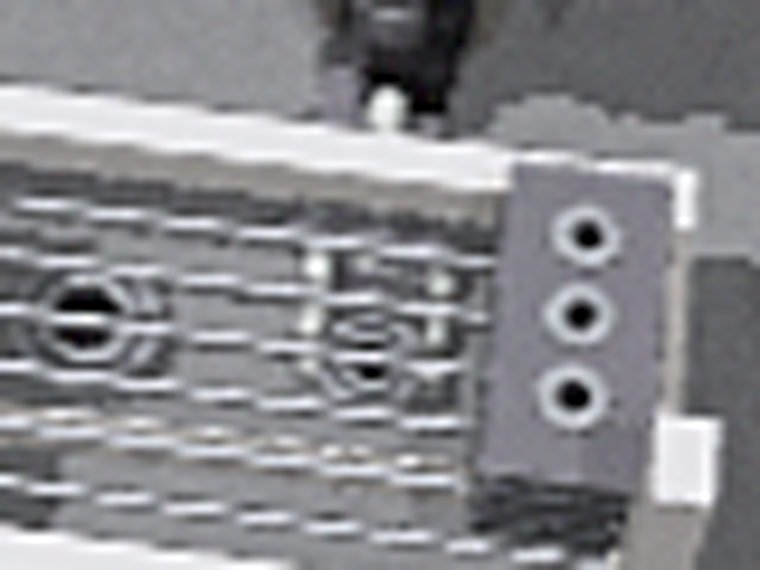

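>>> arm_command(
  linear=[
    [1, 0, 0],
    [3, 0, 0],
    [6, 0, 0],
    [10, 0, 0],
    [14, 0, 0],
    [18, 0, 0],
    [21, 0, 0],
    [23, 0, 0],
    [24, 0, 0],
    [24, 0, 0],
  ],
  angular=[
    [0, 0, 0],
    [0, 0, 0],
    [0, 0, 0],
    [0, 0, 0],
    [0, 0, 0],
    [0, 0, 0],
    [0, 0, 0],
    [0, 0, 0],
    [0, 0, 0],
    [0, 0, 0],
  ],
  gripper=[0.46, 0.46, 0.46, 0.46, 0.46, 0.46, 0.46, 0.46, 0.46, 0.46],
  force=19,
)

```text
clock: 16.58
tool_pos: [0.4968, 0.1011, 0.0222]
ee_rot: [179.9, 0.0, -173.0]
ft_force: [0.1, -0.1, -2.8]
finger_gap: 0.504
```

```bash
python3 - <<'E'
from h import *
o=robot.get_obs();print(o["clock"],o["tool_pos"],o["ee_rot"],o["finger_gap"],o["ft_force"])
for n,m in(("scene","s11"),("top","t11")): save(grab(n),m)
p=load("s11")["pixels"];cv2.imwrite("pics/s11b.png",cv2.resize(p[225:285,270:350],None,fx=9.5,fy=9.5,interpolation=cv2.INTER_CUBIC))
E
```

```text
16.575 [0.49684261 0.10106269 0.02220781] [ 1.79887460e+02  4.64296103e-02 -1.72957673e+02] 0.5040706561080209 [ 0.10470941 -0.12626949 -2.82940606]
```

View pics/s11b.png

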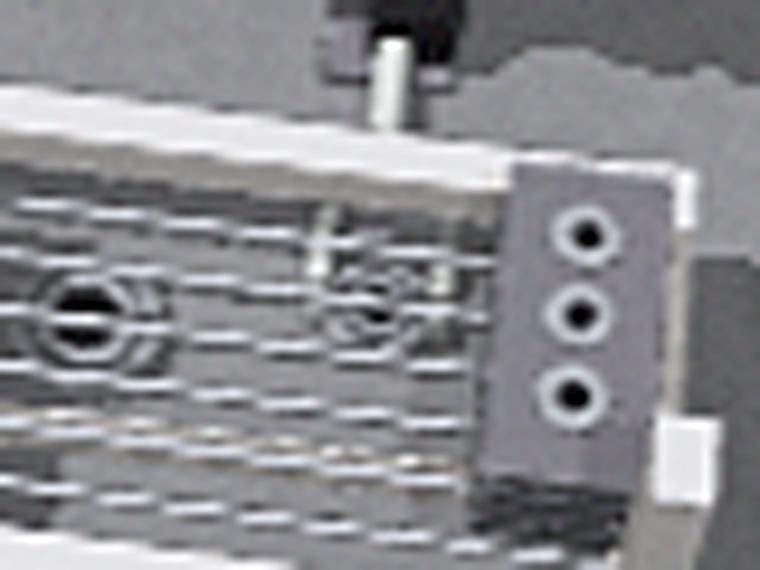

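The bearing (crop ≈ (372,310), earlier (369,366)) moves with the jaws. Continue the draw.

>>> arm_command(
  linear=[
    [2, 0, 0],
    [6, 0, 0],
    [12, 0, 0],
    [19, 0, 0],
    [26, 0, 0],
    [33, 0, 0],
    [40, 0, 0],
    [47, 0, 0],
    [54, 0, 0],
    [61, 0, 0],
    [68, 0, 0],
    [75, 0, 0],
    [82, 0, 0],
    [87, 0, 0],
    [90, 0, 0],
    [92, 0, 0],
    [92, 0, 0],
    [92, 0, 0],
  ],
  angular=[
    [0, 0, 0],
    [0, 0, 0],
    [0, 0, 0],
    [0, 0, 0],
    [0, 0, 0],
    [0, 0, 0],
    [0, 0, 0],
    [0, 0, 0],
    [0, 0, 0],
    [0, 0, 0],
    [0, 0, 0],
    [0, 0, 0],
    [0, 0, 0],
    [0, 0, 0],
    [0, 0, 0],
    [0, 0, 0],
    [0, 0, 0],
    [0, 0, 0],
  ],
  gripper=[0.46, 0.46, 0.46, 0.46, 0.46, 0.46, 0.46, 0.46, 0.46, 0.46, 0.46, 0.46, 0.46, 0.46, 0.46, 0.46, 0.46, 0.46],
  force=19,
)

```text
clock: 18.92
tool_pos: [0.4052, 0.0898, 0.0221]
ee_rot: [179.9, -0.0, -173.0]
ft_force: [-1.5, -0.7, -0.5]
finger_gap: 0.502
```

```bash
python3 - <<'E'
from h import *
o=robot.get_obs();print(o["clock"],o["tool_pos"],o["ee_rot"],o["finger_gap"],o["ft_force"],o["joint_positions"])
for n,m in(("scene","s12"),("top","t12")): save(grab(n),m)
p=load("s12")["pixels"];a=cv2.resize(p[190:280,240:350],None,fx=6,fy=6,interpolation=cv2.INTER_CUBIC);cv2.imwrite("pics/s12b.png",a)
p=load("t12")["pixels"];cv2.imwrite("pics/t12b.png",cv2.resize(p[140:240,190:310],None,fx=5,fy=5,interpolation=cv2.INTER_CUBIC))
E
```

```text
18.925 [0.40520906 0.08975357 0.02209074] [ 1.79879208e+02 -9.23202906e-05 -1.72957455e+02] 0.5024315165055281 [-1.53816029 -0.68625946 -0.46135803] [-43.64784398  27.02891722  31.53943528 132.35611468 -31.13662712
  27.62218393 110.21482541]
```

View pics/s12b.png

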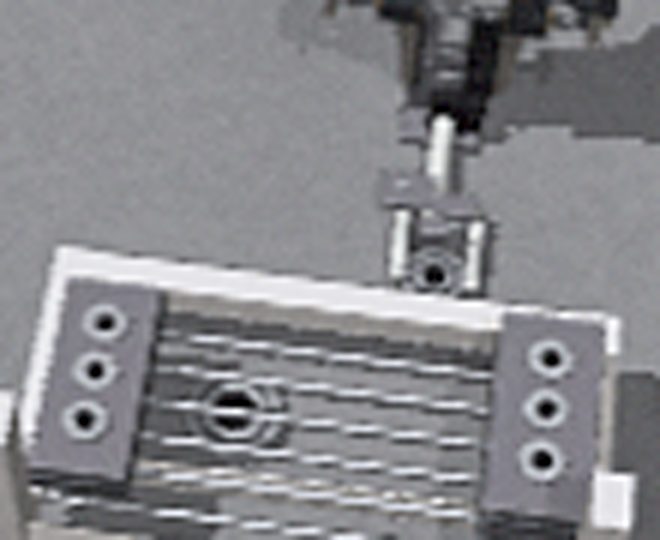

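View pics/t12b.png

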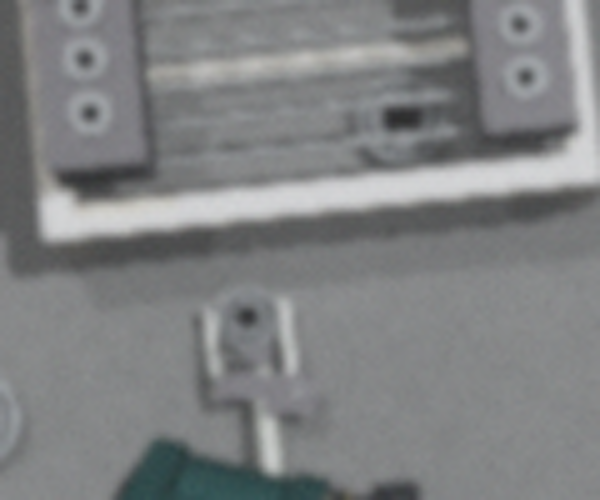

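>>> arm_command(
  linear=[
    [2, 0, 0],
    [6, 0, 0],
    [11, 0, 0],
    [16, 0, 0],
    [20, 0, 0],
    [22, 0, 0],
    [22, 0, 0.5],
    [22, 0, 1],
    [22, 0, 1.3],
    [22, 0, 1.3],
  ],
  angular=[
    [0, 0, 0],
    [0, 0, 0],
    [0, 0, 0],
    [0, 0, 0],
    [0, 0, 0],
    [0, 0, 0],
    [0, 0, 0],
    [0, 0, 0],
    [0, 0, 0],
    [0, 0, 0],
  ],
  gripper=[0.46, 0.46, 0.46, 0.46, 0.46, 0.46, 0.46, 0.46, 0.46, 0.46],
  force=19,
)

```text
clock: 20.27
tool_pos: [0.3826, 0.087, 0.0206]
ee_rot: [179.9, -0.1, -172.9]
ft_force: [-3.6, -0.4, 0.6]
finger_gap: 0.504
```

```bash
python3 - <<'E'
from h import *
o=robot.get_obs();print(o["clock"],o["tool_pos"],o["ee_rot"],o["finger_gap"],o["ft_force"],o["joint_positions"])
E
```

```text
20.275 [0.38256461 0.08699551 0.02058893] [ 1.79874076e+02 -9.15711018e-02 -1.72949741e+02] 0.5043499492167239 [-3.63908106 -0.36680284  0.63006555] [-44.21542188  25.71983637  31.22385312 135.17587145 -31.37054824
  25.89079539 110.23666007]
```

>>> arm_command(
  linear=[
    [0, 0, 0],
    [0, 0, 0],
    [0, 0, 0],
    [0, 0, 0],
    [0, 0, 0],
    [0, 0, 0],
    [0, 0, 0],
    [0, 0, 0],
    [0, 0, 0],
    [0, 0, 0],
    [0, 0, 0],
    [0, 0, 0],
    [0, 0, 0],
    [0, 0, 0],
    [0, 0, 0],
    [0, 0, 0],
    [0, 0, 0],
    [0, 0, 0],
    [0, 0, 0],
  ],
  angular=[
    [0, 0, 0],
    [0, 0, 0],
    [0, 0, 0],
    [0, 0, 0],
    [0, 0, 0],
    [0, 0, 0],
    [0, 0, 0],
    [0, 0, 0],
    [0, 0, 0],
    [0, 0, 0],
    [0, 0, 0],
    [0, 0, 0],
    [0, 0, 0],
    [0, 0, 0],
    [0, 0, 0],
    [0, 0, 0],
    [0, 0, 0],
    [0, 0, 0],
    [0, 0, 0],
  ],
  gripper=[0.49, 0.505, 0.52, 0.535, 0.55, 0.565, 0.58, 0.6, 0.62, 0.64, 0.66, 0.68, 0.7, 0.72, 0.75, 0.8, 0.9, 1, 1],
  force=15,
)

```text
clock: 22.65
tool_pos: [0.3826, 0.087, 0.0206]
ee_rot: [179.9, -0.1, -172.9]
ft_force: [1.0, -0.8, -0.6]
finger_gap: 1.0
```

```bash
python3 - <<'E'
from h import *
o=robot.get_obs();print(o["clock"],o["tool_pos"],o["ee_rot"],o["finger_gap"],o["ft_force"])
for n,m in(("top","t13"),("wrist","w13")): save(grab(n),m)
p=load("t13")["pixels"];cv2.imwrite("pics/t13b.png",cv2.resize(p[140:260,190:310],None,fx=5,fy=5,interpolation=cv2.INTER_CUBIC))
cv2.imwrite("pics/w13b.png",cv2.resize(load("w13")["pixels"],None,fx=1.4,fy=1.4))
E
```

```text
22.65 [0.38256581 0.08703088 0.02060973] [ 1.79869297e+02 -9.18736305e-02 -1.72944800e+02] 0.9995171995579581 [ 0.98804506 -0.76472589 -0.55585417]
```

View pics/t13b.png

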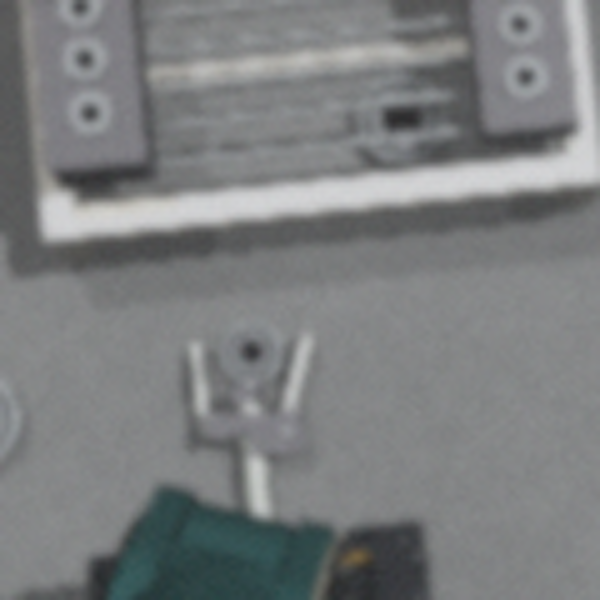

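View pics/w13b.png

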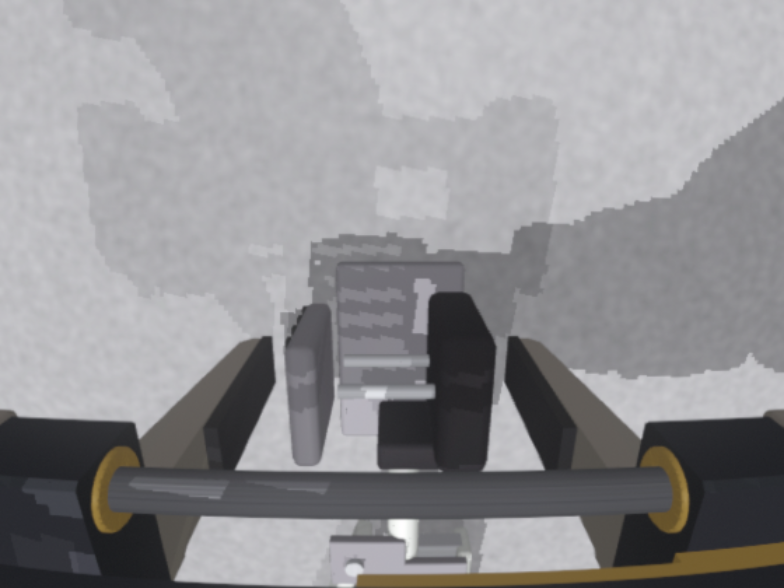

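>>> arm_command(
  linear=[
    [0, 0, -4],
    [0, 0, -14],
    [0, 0, -30],
    [0, 0, -50],
    [0, 0, -75],
    [0, 0, -100],
    [0, 0, -125],
    [0, 0, -150],
    [0, 0, -170],
    [0, 0, -180],
    [0, 0, -180],
    [0, 0, -180],
  ],
  angular=[
    [0, 0, 0],
    [0, 0, 0],
    [0, 0, 0],
    [0, 0, 0],
    [0, 0, 0],
    [0, 0, 0],
    [0, 0, 0],
    [0, 0, 0],
    [0, 0, 0],
    [0, 0, 0],
    [0, 0, 0],
    [0, 0, 0],
  ],
  gripper=[1, 1, 1, 1, 1, 1, 1, 1, 1, 1, 1, 1],
)

```text
clock: 24.25
tool_pos: [0.3824, 0.0865, 0.2]
ee_rot: [179.9, -0.2, -172.9]
ft_force: [-0.6, 0.3, 0.0]
finger_gap: 0.999
```

```bash
python3 - <<'E'
from h import *
o=robot.get_obs();print(o["clock"],o["tool_pos"],o["ee_rot"],o["finger_gap"],o["ft_force"])
for n,m in(("scene","s14"),("wrist","w14")): save(grab(n),m)
cv2.imwrite("pics/s14b.png",cv2.resize(load("s14")["pixels"][110:320],None,fx=1.42,fy=1.42))
cv2.imwrite("pics/w14b.png",cv2.resize(load("w14")["pixels"],None,fx=1.4,fy=1.4))
w=load("s14");print(proj(w,[[.53,.105,.01]]))
E
```

```text
24.25 [0.38239625 0.08645636 0.20004107] [ 1.79902196e+02 -1.54162600e-01 -1.72948853e+02] 0.9994295618471589 [-0.64857958  0.32549872  0.01197361]
[[310.9037389  229.84535094]]
```

View pics/s14b.png

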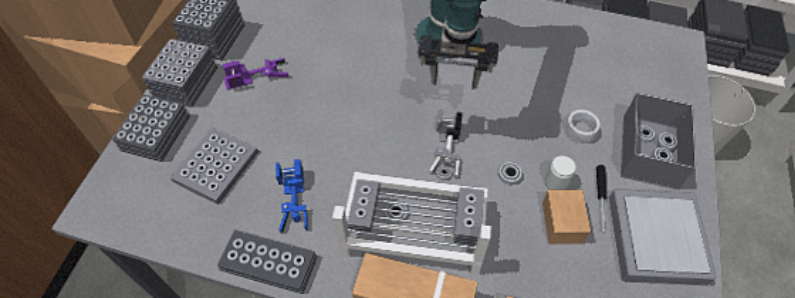

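View pics/w14b.png

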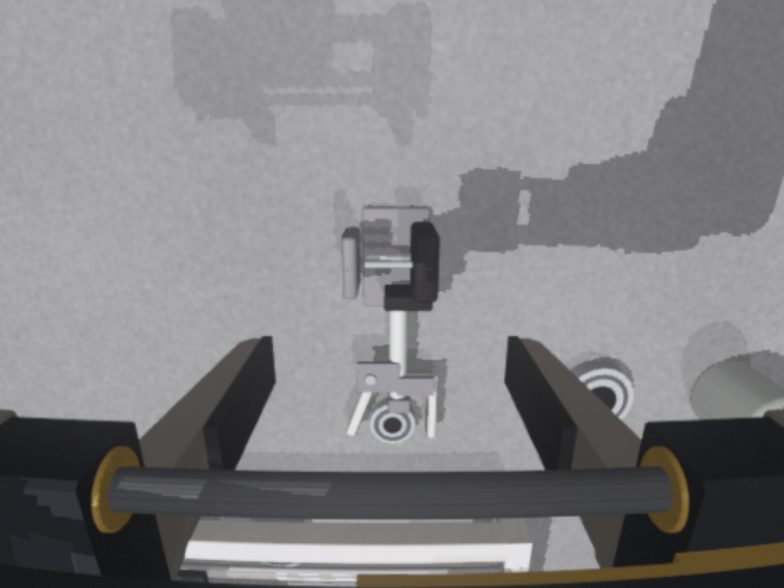

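The wrist view shows the small bearing lying flat at (392,425) between the open jaws, ahead of the rack. The reacher is upright on the table, and the hand is clear of it. I'm handing in.

```bash
python3 - <<'E'
from h import *
a=load("s14")["pixels"].astype(int);b=load("s5")["pixels"].astype(int)
w=load("w14");print(onz(w,[(392/1.4,425/1.4)],.014))
print(np.abs(a-b)[245:275,270:288].mean())
robot.finish_job()
E
```

```text
[[0.53387459 0.10763041 0.014     ]]
3.2222222222222223
the job is handed in; nothing more can be done
```

The small bearing is out from under the rack and lying on the table, and the reacher is standing on its foot around it with the jaws open. I handed the job in at about 24 s; no verdict is reported.

**What I did**
- I took the grey and black reacher by grip and trigger, ignoring the blue and purple look-alikes. I carried it just off the table and slid the open jaws over the small bearing.
- I squeezed until the jaws stopped on the bearing, at about 19.5 mm of trigger travel. The grip was set to 19 N, which leaves roughly 10 N on the bearing after the spring.
- I drew it straight out about 138 mm, set it down, opened slowly and lifted the hand clear.

**Last checks**
- **Bearing:** it lies flat at about (0.534, 0.108). Its near edge is roughly 50 mm in front of the rack.
- **Forces:** during the push-in and draw, force readings stayed under 5 N. One earlier reading was higher: about 7 N upward when I first took hold of the tool. I relieved it by lifting 2 mm.
- **Big bearing and bystanders:** they look unmoved by eye in the last pictures.
- **Disagreement:** the scene and top cameras differed by up to about 7 mm on positions. I went by relative positions within each picture instead.

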